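Clamp a barn gable in the toymaker's jig

TASK

Slide the toy barn's gable wall fully home in the clamping jig, flush against both the side fence and the end stop, pushing it gently. Then turn the clamp's ball knob clockwise until the screw holds the wall finger-tight, without overtightening it and marking the soft wood, and let go. Leave the other things on the bench where they are.

Things in the scene. Friction and masses are not known exactly. Their poses are not given: they have to be found in the camera images.
- jig: Toymaker's clamping jig, fixed to the bench: beech bed 300 x 150 x 24 mm with fence, stop and an overhead screw clamp. Origin on the bench top under the screw's axis; x runs along the bed to the end stop (roughly away from the robot), y to its left, z up. Bed: x -190 to +110, y -75 to +75, top at z = 24 mm.
- gable_home (a point): Point of the jig where the gable's origin lies when the gable is fully home (jig x = -13, y = 0, z = 24 mm); the gable's x axis is then parallel to the jig's.
- boss_top (a point): Top centre of the clamp's boss, 114 mm above the bench on the screw's axis. Boss 36 mm across, jig z 78 to 114. A grey arm 32 mm wide, top at z = 108, runs from it along +x to the column (jig x 70 to 116, 44 mm wide).
- end_stop: Hardwood block on the bed, 16 mm along x, 72 mm along y, 16 mm high, fixed. Its face that meets the gable's foot is at jig x = +42 mm; origin at the bottom of that face (jig y = 4, z = 24 mm).
- side_fence: Hardwood strip on the left of the bed, 137 mm long, 14 mm thick, 16 mm high, fixed. Its face that meets the gable's long edge is at jig y = +33 mm and spans jig x -95 to +42 mm; origin at the bottom of that face, mid length. The right side of the bed is open.
- clamp_screw: Upright clamp screw. Origin at the centre of its ball knob, 152 to 155 mm above the bench at the start; z up; its rotation about z goes round with the ball. Clockwise from above screws it down, ball and all, 2.2 mm per rad (14 mm a turn). Turns freely with about 0.2 N m and stays where it is left. The nose meets the wall after 0.8 to 3 rad; then the load grows about 100 N per rad.
- knob_ball (a point): Centre of the knob: a smooth polished wooden ball, 40 mm across, friction about 0.2. It turns only if the fingers close across its widest part, tips below this point (clear spindle, 13 mm thick, for 30 mm below). In a bounded pinch it slips round in them once it is tight: a 28 N pinch slips at about 50 N under the nose, 38 N at 80 N, 48 N at 105 N; over 50 N can overtighten.
- spindle_end (a point): On the screw's axis, 106 mm below the ball's centre. The face of the rubber nose (22 mm across) that bears on the wall sits 0 to 2.5 mm below this point, as last set (not measured). Finger-tight means 25 N or more under the nose; more than 120 N marks the wood.
- gable: The loose work: pale spruce gable wall lying flat on the bed under the screw, 18 mm thick, about 85 g; a rectangle 110 x 66 mm with a right-angled peak on its near end. Origin: middle of the rectangle's underside; x points to the foot (straight far end, x = +55 mm), long edges at y = +33 and -33, peak at x = -88. Starts 22 to 45 mm short of the stop, 9 to 17 mm off the fence, up to 0.1 rad askew.
- gable_peak (a point): Tip of the gable's peak, at half its thickness (9 mm above its underside).
- cow: Bystander: brown moulded toy cow, 70 mm long, loose, right of the jig; origin at the middle of its underside.
- horse: Bystander: black toy horse, 80 mm long and 85 mm high, loose, right of the jig; origin at the middle of its underside.
- sheep: Bystander: pale toy sheep, 52 mm long, loose, near right of the jig; origin at the middle of its underside.
- cottage: Bystander: finished toy log cottage with a plank roof, 150 x 90 mm, about 120 mm high, loose, left of the jig; origin at the middle of its underside.
- jar: Bystander: turned wooden jar with a domed lid, 90 mm across, 120 mm high, loose, far left; origin at the middle of its underside.
- brush: Bystander: flat brush with a wooden handle, 200 mm long, loose, far right; origin at the middle of its underside.
- mallet: Bystander: wooden mallet, 210 mm long, loose, far left; origin at the middle of its underside.

How it is judged (in metres and radians):
On the way, in this order (a step that is already met when the one before it is completed fails the run):
1. the gable wall lies fully home against fence and stop (x of gable in the frame of jig above -0.0155 m and y of gable in the frame of jig above -0.0025 m and angle between the x axis of gable and the x axis of jig, either way round below 0.03 rad), for 0.2 s.
2. the screw's nose bears on the gable wall (contact force between clamp_screw and gable above 25 N), for 0.2 s.
At the end, for the whole second after the job is handed in: The gable lies fully home: within 2.5 mm of the end stop and of the side fence and within 0.03 rad of square to them; the screw's nose bears on it with at least 25 N, and the knob is let go (all of step 1 and contact force between clamp_screw and gable above 25 N); the robot touches nothing.
It fails at once if the screw is overtightened and marks the wood: more than 120 N under its nose (contact force between clamp_screw and gable above 120 N).
It fails at once if the wall is banged or forced into the end stop with more than 30 N (contact force between gable and end_stop above 30 N).
It fails at once if the wall is banged or forced into the side fence with more than 30 N (contact force between gable and side_fence above 30 N).
It fails at once if something else on the bench is moved by more than 15 mm (distance of any of cow, horse, sheep, cottage, jar, brush, mallet from where it was at the start of the episode above 0.015 m).
It also fails if it takes over 72 s, if anything falls off the work surface, if the arm or the gripper's body presses on something with over 40 N, if the wrist force passes 120 N, or if a joint passes its speed limit or range.

ROBOT

A 6-joint arm with a two-finger parallel gripper is mounted at the origin on the work surface. World frame = base frame: x ahead of the robot, y to its left, z up, the work surface at z = 0. Lengths are in mm, angles in rad, forces in N, time in s.
With the tool pointing down it reaches from about 275 to 850 mm from the base axis. Payload 5.2 kg.
Tool frame: the origin (TCP) lies at the very end of the fingers, on their centre line; the grasp point (between the pads) lies 19 mm behind it; z points along the fingers, y is the direction in which the jaws open and shut (so a half turn about z gives the same grasp; the last joint's range is limited). The gripper opens to 85 mm and grips with 20 to 120 N. Pads are 22 mm wide; open, the fingers measure 114 mm over their backs; the gripper's body (76 mm by 85 mm) begins 54 mm behind the grasp point. The pads swing forward as they close: fully open they stand 13 mm farther back than shut.
Start: joints at [-1.51, 0.259, 1.535, -0, 1.348, -0.203], TCP at [143.434, -530.972, 231.31] pointing down, gripper open.
Joint ranges: [-3.14, 3.14], [-0.91, 2.08], [0.19, 2.58], [-1.22, 4.36], [0.22, 2.71], [-3.12, 3.12]. Speed limits (rad/s): [2.57, 2.57, 3.14, 3.14, 3.14, 3.14].

INTERFACE

Orientations are given as [roll, pitch, yaw] about the fixed x, y, z axes, in that order (R = Rz(yaw) Ry(pitch) Rx(roll)).
In Python, from rig import r gives the robot as it stands. Calls block until the motion is done:
- r.move_pose(position, orientation): joint-space move of the TCP to a pose.
- r.move_straight(position, v=150, frame=None, contact_N=None): straight line of the TCP; frame=None keeps the orientation; v is the mean speed in mm/s. With contact_N (N) it stops when the force on the tool has changed by that much, and returns True; else False.
- r.move_joints(angles): joint-space move.
- r.gripper_to(opening, f_grip=None): finger opening in mm; f_grip is the grip in N (None keeps the last); returns when the fingers have stopped.
- r.hold(seconds).
- r.inverse_kinematics(position, orientation): joint angles nearest the present ones, or None.
- r.read_camera(name): name is "scene" or "side" or "wrist"; returns the picture (384x512x3 uint8, blue, green, red); there is no depth.
- r.camera_info(name): a dict with "fovy" (degrees; the focal length in pixels is half the picture's height over the tangent of half this angle, whatever the lens; pixels are square), "cx", "cy" (the principal point, pixels), "dist" ([k1, k2, p1, p2, k3] as OpenCV has them; the pictures are not rectified), "rvec" (rotation vector, rad) and "tvec" (3), from world to camera coordinates, as OpenCV has them; the wrist camera has in their place "hand_eye" (4x4, takes a point from camera to tool coordinates, whose origin is the TCP and whose axes are the flange's). Camera axes: x right, y down, z forward; pixel columns grow to the right and rows downward; lengths in mm; the calibration is good to about 2 mm. A picture is of the moment at which its call begins: read the wrist's pose just before it. camera_info takes no time and is no camera call.
A pose or a line that the arm cannot do raises r.MotionError and nothing moves.
- r.job_done(): hands the job in, once; it reports no verdict.
Readings, each from a call of its own:
- r.get_t(): time.
- r.get_joints(): joint angles.
- r.get_qd(): joint speeds.
- r.get_effort(): joint torques, N m.
- r.get_position(): TCP position.
- r.get_ee_rot(): TCP orientation.
- r.get_ft_force(): force on the tool from outside, world axes, zero at the start.
- r.get_torque(): the same for the moment, N m.
- r.get_width(): finger opening in mm.
Only numpy, scipy, OpenCV 4.12 (cv2) and the standard library are available. Lean on these libraries where they do the work, as an engineer would, in place of code of your own. Each camera call takes 0.05 s, during which the arm holds its last target.

## Working session

There is one attempt and no reset: what is moved stays moved. The work goes in short steps, each a Python script; the robot and the scene stay as the last script left them, time stands still between calls to the robot, and variables do not carry over. Pictures are saved under pics/ and viewed, and the job is handed in when it is done.

```bash
mkdir -p pics; ls; python3 - <<'E'
from rig import r
import cv2
for n in ("scene","side","wrist"):
    im=r.read_camera(n); cv2.imwrite(f"pics/a_{n}.png",im)
    print(n,r.camera_info(n))
print(r.get_t(),r.get_position(),r.get_ee_rot(),r.get_ft_force(),r.get_width())
E
```

```text
pics
scene {'fovy': 50.784018431462606, 'cx': 249.39355854981477, 'cy': 189.09798170695987, 'dist': array([0.01402789, 0.        , 0.        , 0.        , 0.        ]), 'rvec': array([ 2.04543928,  1.40878951, -0.5147024 ]), 'tvec': array([-223.79987155, -298.74410293, 1568.18687833])}
side {'fovy': 49.22752083239862, 'cx': 253.02302319278468, 'cy': 190.56172332960173, 'dist': array([0.00119759, 0.        , 0.        , 0.        , 0.        ]), 'rvec': array([ 2.36742357, -0.38630304,  0.15284639]), 'tvec': array([-514.62898547,  222.23557137, 1494.1488983 ])}
wrist {'fovy': 61.64406058983227, 'cx': 258.59473123205123, 'cy': 194.18041472047432, 'dist': array([-0.01650558,  0.        ,  0.        ,  0.        ,  0.        ]), 'hand_eye': array([[-6.78902307e-04, -9.53970212e-01, -2.99900608e-01,
         7.70898855e+01],
       [ 9.99999373e-01, -3.80524925e-04, -1.05332377e-03,
        -5.05958693e-01],
       [ 8.90719842e-04, -2.99901135e-01,  9.53969872e-01,
        -1.42069936e+02],
       [ 0.00000000e+00,  0.00000000e+00,  0.00000000e+00,
         1.00000000e+00]])}
0.15 [ 143.41909777 -530.55979681  230.67656203] [-3.14021138e+00 -2.71577039e-04  2.63807965e-01] [-0.05086788  0.30211286 -0.84550888] 85.76289333705263
```

View pics/a_scene.png

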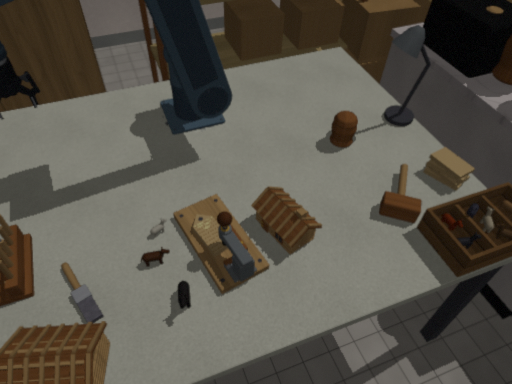

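View pics/a_side.png

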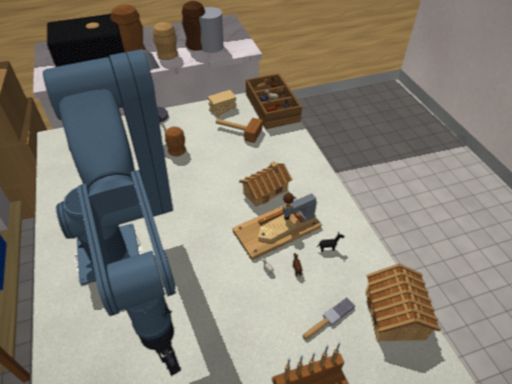

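View pics/a_wrist.png

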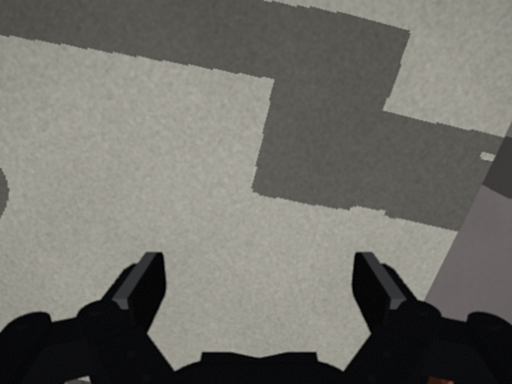

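The scene view shows the jig bed at about (175–268, 197–288), the knob at (225,219) and the cottage at (287,218). Next I'll enlarge the crops and write helpers.

```bash
cat > h.py <<'E'
from rig import r
import numpy as np, cv2
from scipy.spatial.transform import Rotation as Rn
def KD(n,H=384):
    c=r.camera_info(n); f=H/2/np.tan(np.radians(c['fovy'])/2)
    return np.array([[f,0,c['cx']],[0,f,c['cy']],[0,0,1]]),c['dist'],c
def extr(n,pos=None,rot=None):
    K,D,c=KD(n)
    if n!='wrist':
        R=cv2.Rodrigues(c['rvec'])[0]; return K,D,R,np.asarray(c['tvec'])
    T=np.eye(4);T[:3,:3]=Rn.from_euler('xyz',rot).as_matrix();T[:3,3]=pos
    M=np.linalg.inv(T@c['hand_eye']); return K,D,M[:3,:3],M[:3,3]
def proj(P,E):
    K,D,R,t=E
    return cv2.projectPoints(np.asarray(P,float).reshape(-1,1,3),cv2.Rodrigues(R)[0],t,K,D)[0].reshape(-1,2)
def ray(uv,E):
    K,D,R,t=E
    q=cv2.undistortPoints(np.asarray(uv,float).reshape(-1,1,2),K,D).reshape(-1,2)
    return -R.T@t,(R.T@np.c_[q,np.ones(len(q))].T).T
def onplane(uv,z,E):
    o,d=ray(uv,E); return o+d*((z-o[2])/d[:,2])[:,None]
E
python3 - <<'E'
from h import *
for n,b in (("scene",(165,185,115,115)),("side",(225,150,130,140))):
    im=cv2.imread(f"pics/a_{n}.png");x,y,w,h=b
    s=590/h
    cv2.imwrite(f"pics/ac_{n}.png",cv2.resize(im[y:y+h,x:x+w],None,fx=s,fy=s,interpolation=cv2.INTER_CUBIC))
    print(s)
E
```

```text
5.130434782608695
4.214285714285714
```

View pics/ac_scene.png

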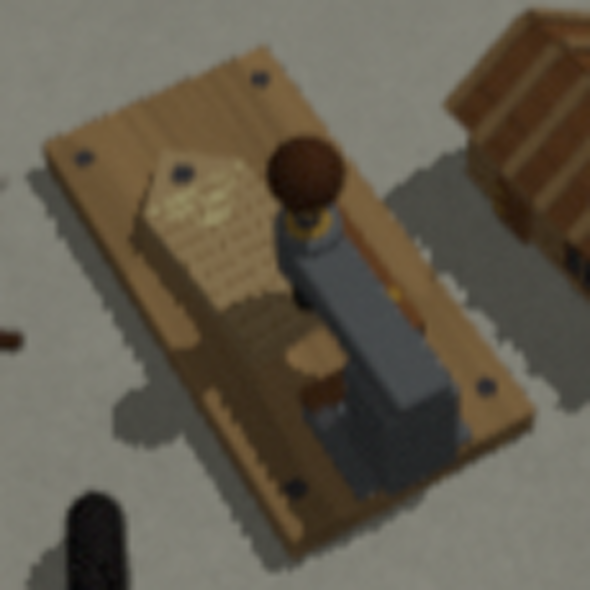

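View pics/ac_side.png

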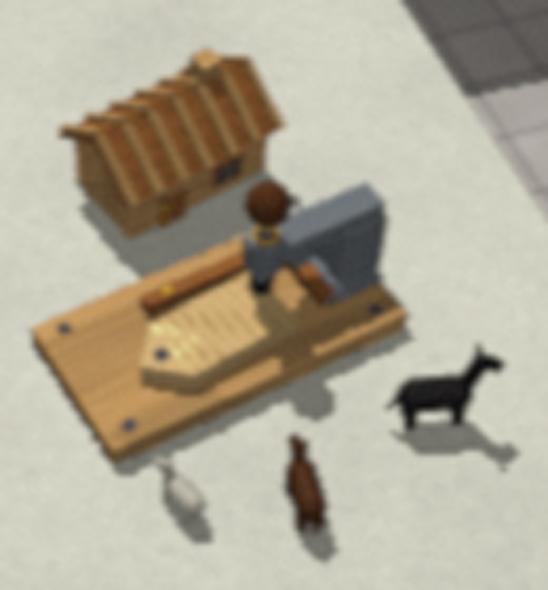

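The crops show the bed's top corners, the peak and the ball clearly. I'll fit the jig pose from both cameras.

```bash
python3 - <<'E'
from h import *
from scipy.optimize import least_squares
S=590/115.; Q=590/140.
es,ed=extr('scene'),extr('side')
f=lambda p,s,x,y:np.array(p,float)/s+[x,y]-0.5+0.5/s
sc=f([(45,147),(268,47),(533,414),(297,548)],S,165,185)
Js=np.array([(-190,-75,24),(-190,75,24),(110,75,24),(110,-75,24)])
sd=f([(113,450),(35,332),(406,315)],Q,225,150); Jd=Js[[0,1,3]]
def W(p,J): return np.c_[p[0]+np.cos(p[2])*J[:,0]-np.sin(p[2])*J[:,1],p[1]+np.sin(p[2])*J[:,0]+np.cos(p[2])*J[:,1],J[:,2]]
def res(p): return np.r_[(proj(W(p,Js),es)-sc).ravel(),(proj(W(p,Jd),ed)-sd).ravel()]
P=onplane(sc,24,es); print(P); print(onplane(sd,24,ed))
p0=[P[:,0].mean(),P[:,1].mean(),np.arctan2(*(P[2]-P[1])[[1,0]])]
s=least_squares(res,p0); print(s.x,s.fun)
# ball
b=[f([(306,173)],S,165,185),f([(268,203)],Q,225,150)]
for bb,e in zip(b,(es,ed)): print(onplane(bb,153,e), onplane(bb,153,e)[0,:2]-s.x[:2])
c,sn=np.cos(s.x[2]),np.sin(s.x[2])
for uv,e in ((f([(163,152)],S,165,185),es),(f([(145,370)],Q,225,150),ed)):
    d=onplane(uv,42,e)[0,:2]-s.x[:2]; print('pt42',c*d[0]+sn*d[1],-sn*d[0]+c*d[1])
for n,uv in(('cottage',(445,105)),('cottage2',(470,150)),('sheep',(0,180))):
    print(n,onplane(f([uv],S,165,185),60,es))
E
```

```text
[[ 480.93371406 -190.7530152    24.        ]
 [ 452.8609977   -45.46416257   24.        ]
 [ 744.83924112    5.15056471   24.        ]
 [ 773.81625749 -135.74907461   24.        ]]
[[ 472.84516208 -191.11984529   24.        ]
 [ 447.05861992  -53.32658902   24.        ]
 [ 761.64252479 -138.84250219   24.        ]]
[ 6.49348054e+02 -8.44602229e+01  1.82644783e-01] [-1.04418969 -1.00401376 -0.32373085 -0.92198975  1.26348346 -0.75353972
 -1.25070073 -0.57763324  1.04329496  0.11510035 -0.15678589 -1.78181038
  2.26783599 -0.76301709]
[[646.91009753 -83.66573881 153.        ]] [-2.43795613  0.79448411]
[[645.13762834 -82.43270729 153.        ]] [-4.21042532  2.02751563]
pt42 -133.10260383611006 -22.123676903021497
pt42 -136.37426297064965 -26.187744274027686
cottage [[560.01739234  27.13266814  60.        ]]
cottage2 [[595.30268661  28.34529937  60.        ]]
sheep [[ 524.01251305 -222.43181249   60.        ]]
```

```bash
cat >> h.py <<'E'
J0=np.array([647.,-83.5]); JY=0.18
def j2w(x,y,z,J=None):
    c,s=np.cos(JY),np.sin(JY); return [J0[0]+c*x-s*y,J0[1]+s*x+c*y,z]
def w2j(p):
    c,s=np.cos(JY),np.sin(JY); d=np.asarray(p)[...,:2]-J0
    return np.stack([c*d[...,0]+s*d[...,1],-s*d[...,0]+c*d[...,1]],-1)
E
python3 - <<'E'
from h import *
for dy in (0,np.pi/2,np.pi,-np.pi/2):
    print(dy,r.inverse_kinematics(j2w(-150,-20,260),[np.pi,0,JY+dy]), r.inverse_kinematics(j2w(0,0,135),[np.pi,0,JY+dy]))
r.move_pose(j2w(-150,-20,260),[np.pi,0,JY+np.pi])
p,o=r.get_position(),r.get_ee_rot(); im=r.read_camera('wrist'); cv2.imwrite('pics/b.png',im); np.savez('b.npz',p=p,o=o)
print(r.get_t(),p,o,r.get_ft_force())
E
```

```text
0 [-4.67887878e-01  1.85287245e-01  1.55884581e+00 -4.44089210e-16
  1.39745960e+00  9.22908449e-01] [-2.99018444e-01  5.11027959e-01  1.39934963e+00 -4.44089210e-16
  1.23121506e+00  1.09177788e+00]
1.5707963267948966 [-0.46788788  0.18528724  1.55884581  0.          1.3974596  -0.64788788] [-0.29901844  0.51102796  1.39934963  0.          1.23121506 -0.47901844]
3.141592653589793 [-0.46788788  0.18528724  1.55884581  0.          1.3974596  -2.2186842 ] [-0.29901844  0.51102796  1.39934963  0.          1.23121506 -2.04981477]
-1.5707963267948966 [-4.67887878e-01  1.85287245e-01  1.55884581e+00 -4.44089210e-16
  1.39745960e+00  2.49370478e+00] [-2.99018444e-01  5.11027959e-01  1.39934963e+00 -4.44089210e-16
  1.23121506e+00  2.66257421e+00]
2.15 [ 502.88683644 -130.64831331  259.91126984] [-3.14139282e+00 -2.06980178e-04 -2.96304687e+00] [0.15898664 0.14943644 0.54129951]
```

View pics/b.png

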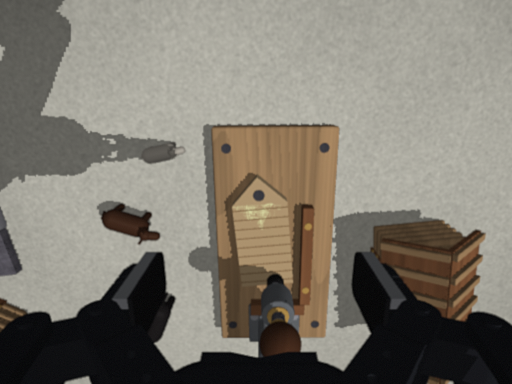

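The picture shows the bed (212–338, 126–338), the gable peak at (258,176), the fence at (307, 205–300), the ball at (280,338), and the cow at (127,222) to the jig's right. I'll zoom in.

```bash
python3 - <<'E'
from h import *
im=cv2.imread("pics/b.png")[110:350,200:345]
cv2.imwrite("pics/bc1.png",cv2.resize(im[:120],None,fx=5,fy=5,interpolation=cv2.INTER_CUBIC))
cv2.imwrite("pics/bc2.png",cv2.resize(im[120:],None,fx=5,fy=5,interpolation=cv2.INTER_CUBIC))
E
```

```text
(no output)
```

View pics/bc1.png

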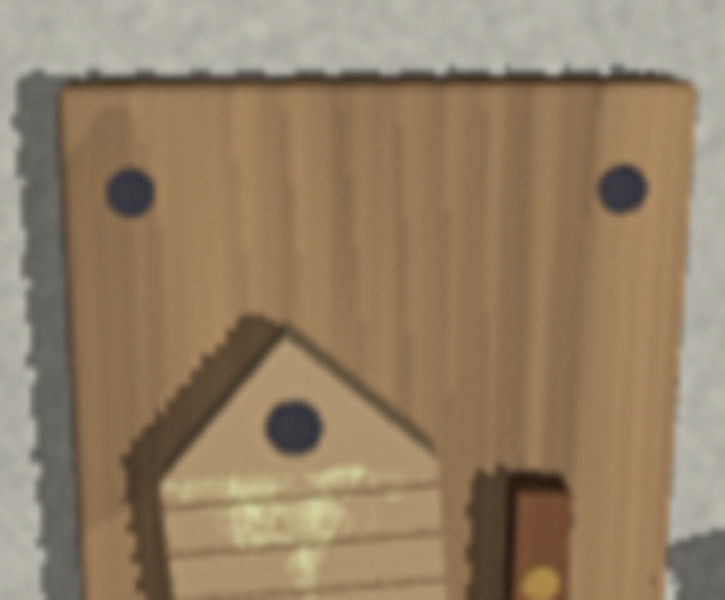

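View pics/bc2.png

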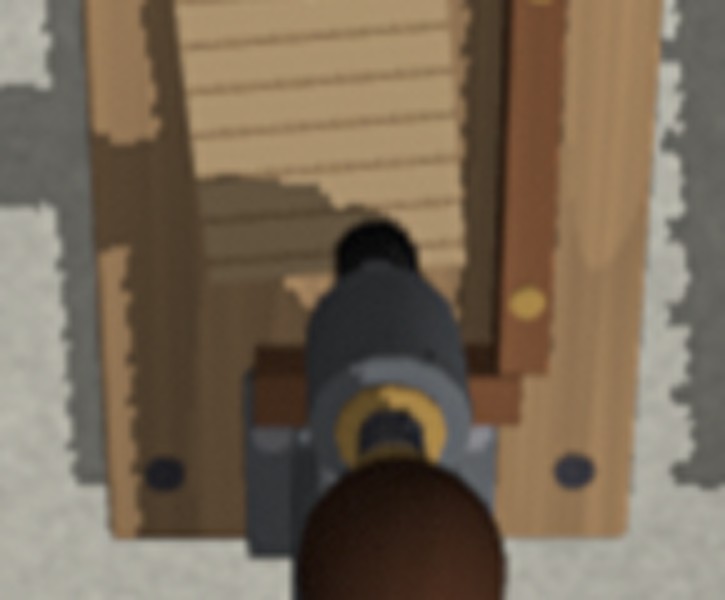

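```bash
python3 - <<'E'
from h import *
from scipy.optimize import least_squares
d=np.load('b.npz'); E=extr('wrist',d['p'],d['o'])
a=lambda x,y,b=0:(199.6+x/5,109.6+120*b+y/5)
bed=np.array([a(62,87),a(692,87),a(627,538,1),a(110,538,1)])
g=np.array([a(285,330),a(160,483),a(437,455),a(207,283,1),a(463,265,1)])
JB=np.array([(-190,-75),(-190,75),(110,75),(110,-75)]);GB=np.array([(-88,0),(-55,-33),(-55,33),(55,-33),(55,33)])
def fit(uv,B,z):
    def res(p):
        c,s=np.cos(p[2]),np.sin(p[2]);P=np.c_[p[0]+c*B[:,0]-s*B[:,1],p[1]+s*B[:,0]+c*B[:,1],np.full(len(B),p[3] if len(p)>3 else z)]
        return (proj(P,E)-uv).ravel()
    return least_squares(res,[647,-83,.18])
j=fit(bed,JB,24);gg=fit(g,GB,42)
print(j.x,j.fun.round(2));print(gg.x,gg.fun.round(2))
c,s=np.cos(j.x[2]),np.sin(j.x[2]);q=gg.x[:2]-j.x[:2];print('gable in jig',c*q[0]+s*q[1],-s*q[0]+c*q[1],gg.x[2]-j.x[2])
b=onplane([a(401,562,1)],153.5,E)[0];print('ball',b,b[:2]-j.x[:2])
cow=[(103,213),(158,237),(152,212),(180,152),(150,155)]
q=onplane(cow,20,E)[:,:2]-j.x[:2];print('cow,sheep jig',np.c_[c*q[:,0]+s*q[:,1],-s*q[:,0]+c*q[:,1]].round())
q=onplane([(374,226),(383,300),(340,320)],60,E)[:,:2]-j.x[:2];print('cottage jig',np.c_[c*q[:,0]+s*q[:,1],-s*q[:,0]+c*q[:,1]].round())
E
```

```text
[ 6.46570491e+02 -8.34676841e+01  1.83690469e-01] [-1.73 -0.49  2.02 -1.22  0.3   1.22 -0.66  1.83]
[ 6.02845417e+02 -1.06337279e+02  2.65778976e-01] [ 0.05  0.76 -0.19 -0.53  0.01  0.43  0.08 -0.24  0.06 -0.59]
gable in jig -47.16679828548515 -14.498056628528218 0.08208850676854151
ball [645.43594934 -83.89343174 153.5       ] [-1.13454212 -0.42574763]
cow,sheep jig [[ -83. -218.]
 [ -49. -151.]
 [ -84. -155.]
 [-160. -113.]
 [-157. -150.]]
cottage jig [[-80. 113.]
 [ 20. 135.]
 [ 49.  83.]]
```

```bash
sed -i 's/^J0=.*/J0=np.array([646.4,-83.5]); JY=0.183/' h.py; python3 - <<'E'
from h import *
O=[np.pi,np.radians(15),JY-np.pi/2]
r.gripper_to(40,20)
print(r.inverse_kinematics(j2w(-58,-78,130),O),r.inverse_kinematics(j2w(-58,-40,29),O))
r.move_pose(j2w(-58,-78,170),O)
r.move_straight(j2w(-58,-78,29),v=120)
print(r.get_t(),r.get_position(),r.get_ft_force(),r.get_width())
for n in('side','scene','wrist'): cv2.imwrite(f'pics/c_{n}.png',r.read_camera(n))
E
python3 - <<'E'
import cv2,numpy as np
a=cv2.imread('pics/c_side.png')[150:290,225:355];b=cv2.imread('pics/c_scene.png')[185:300,165:280]
cv2.imwrite('pics/cc.png',np.hstack([cv2.resize(a,(390,420),interpolation=2),cv2.resize(b,(405,420),interpolation=2)]))
E
```

```text
[-0.56358335  0.56043527  1.35938141  0.19383313  1.4048868   2.34530049] [-0.52004942  0.63570516  1.50528752  0.21516623  1.18041689  2.33842267]
7.775 [ 604.17294221 -171.09578575   29.91472184] [ 0.23965575 -0.15591633 -0.5009888 ] 40.16526775002007
```

View pics/cc.png

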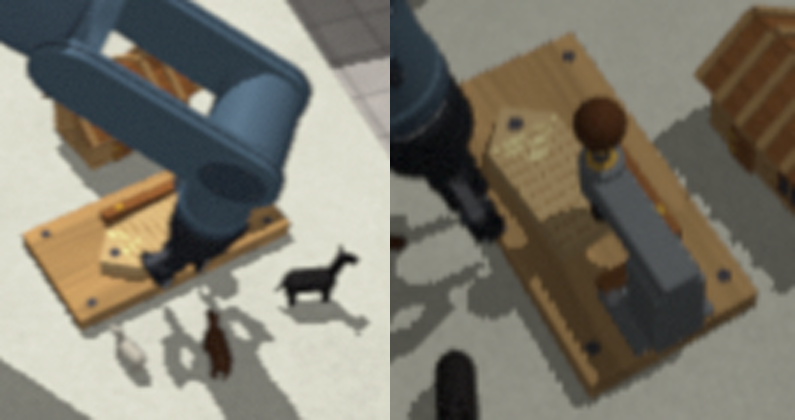

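View pics/c_wrist.png

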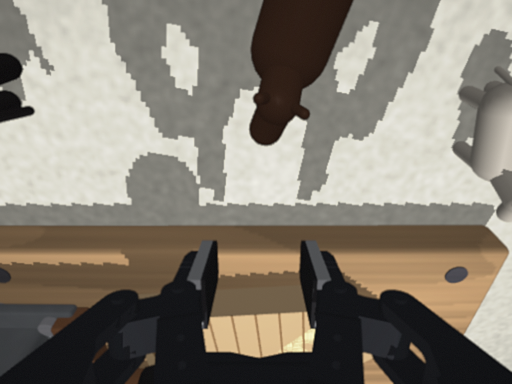

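The fingers stand beside the gable's right edge, clear of the cow, horse and clamp. Now I'll push gently towards the fence.

```bash
python3 - <<'E'
from h import *
r.move_straight(j2w(-58,-66,29),v=50)
c=r.move_straight(j2w(-58,-40,29),v=18,contact_N=4)
p=r.get_position();print(c,r.get_t(),w2j(p),p[2],r.get_ft_force())
r.move_straight(j2w(-58,-85,29),v=120)
E
```

```text
True 9.5 [-57.86257652 -43.15610762] 28.73256781659296 [ 0.74413327 -1.39297264  1.85356107]
```

```bash
cat >> h.py <<'E'
def look(name):
    p,o=r.get_position(),r.get_ee_rot(); im=r.read_camera('wrist'); cv2.imwrite(f'pics/{name}.png',im); np.savez(f'{name}.npz',p=p,o=o)
    x0,y0,x1,y1=190,100,345,340
    cv2.imwrite(f'pics/{name}_z.png',cv2.resize(im[y0:y1,x0:x1],None,fx=2.5,fy=2.5,interpolation=2))
E
python3 - <<'E'
from h import *
r.move_straight(j2w(-65,-85,130),v=250)
r.gripper_to(0,20)
r.move_pose(j2w(-150,-20,260),[np.pi,0,JY+np.pi])
look('d'); print(r.get_t())
E
```

```text
14.85
```

View pics/d_z.png

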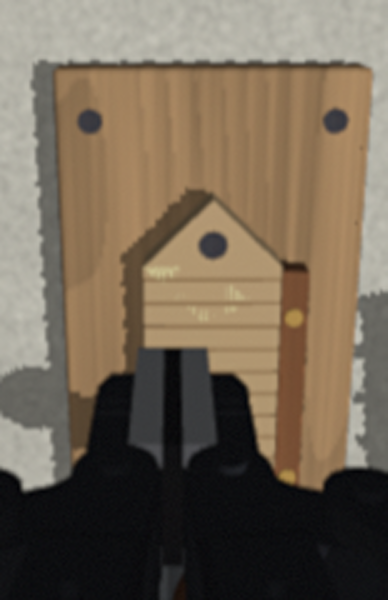

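View pics/d.png

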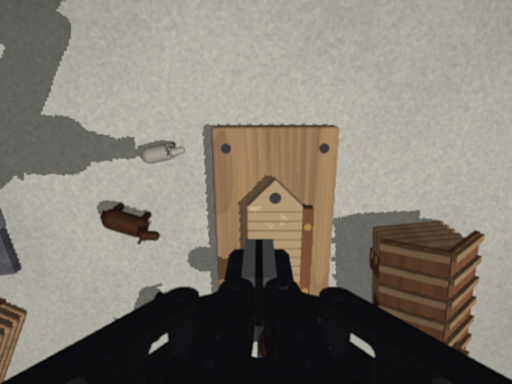

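The gable now lies flat against the fence (left edge on the fence face, peak at (275,178)). Next I'll push along x on the right roof slope, which loads both the stop and the fence.

```bash
python3 - <<'E'
from h import *
O=[np.pi,0,JY+np.pi]
r.move_straight(j2w(-165,-27,110),v=250)
r.move_straight(j2w(-165,-27,31),v=120)
r.move_straight(j2w(-140,-27,31),v=60)
print(r.get_t(),w2j(r.get_position()),r.get_ft_force(),r.get_width())
c=r.move_straight(j2w(-86,-27,31),v=20,contact_N=5)
p=r.get_position();print(c,r.get_t(),w2j(p),p[2],r.get_ft_force())
cv2.imwrite('pics/e_side.png',r.read_camera('side'))
r.hold(0.2); print(r.get_ft_force())
r.move_straight(j2w(-150,-27,31),v=150)
r.move_straight(j2w(-150,-20,260),v=300)
look('e'); print(r.get_t())
E
```

```text
16.975 [-139.86970911  -26.77859438] [-0.25458607  1.02555497  0.27789481] 0.10489612144462457
True 19.0417 [-94.022832  -26.9241711] 30.48918851363629 [-0.72046053 -2.25828417  2.39849041]
[-1.61951907 -1.72775559  0.81783542]
20.7833
```

View pics/e_z.png

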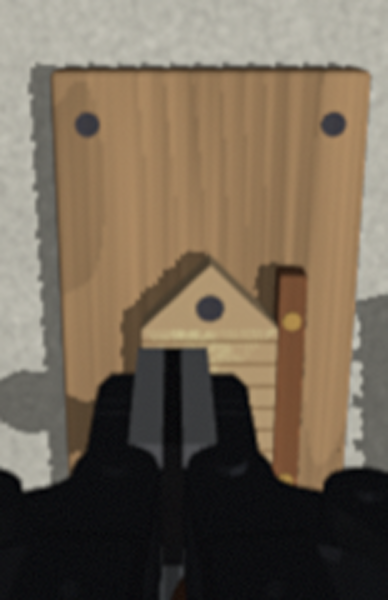

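Measuring this properly with the fingers open and the camera centred on the gable.

```bash
python3 - <<'E'
from h import *
r.gripper_to(85)
r.move_straight(j2w(-110,0,250),v=250)
look('f'); print(r.get_t())
im=cv2.imread('pics/f.png')
d=np.load('f.npz');E=extr('wrist',d['p'],d['o'])
B=[(-101,0,42),(-68,-33,42),(-68,33,42),(42,-33,42),(42,33,42),(-95,33,40),(42,33,40),(-190,-75,24),(-190,75,24),(42,-32,40)]
uv=proj([j2w(*b) for b in B],E);print(uv.round(1))
x0,y0=int(uv[:5,0].min())-15,int(uv[:5,1].min())-10
z=cv2.resize(im[y0:y0+150,x0:x0+130],None,fx=5,fy=4,interpolation=2) if 0 else cv2.resize(im[y0:y0+120,x0:x0+130],None,fx=5,fy=5,interpolation=2)
cv2.imwrite('pics/f_c.png',z);print(x0,y0)
E
```

```text
21.95
[[257.  173.9]
 [228.2 202. ]
 [285.8 202. ]
 [230.6 285.6]
 [283.5 285.6]
 [286.3 178.7]
 [283.3 284.7]
 [188.3  90.5]
 [325.8  90.7]
 [231.5 284.7]]
213 163
```

View pics/f_c.png

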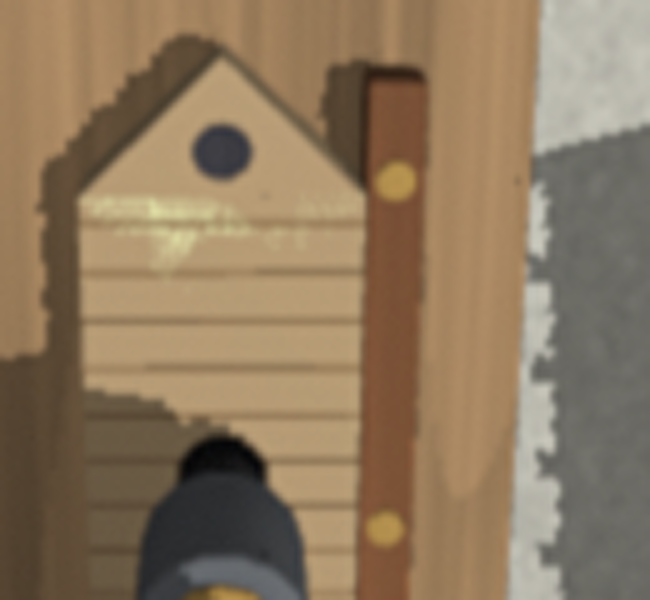

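View pics/f.png

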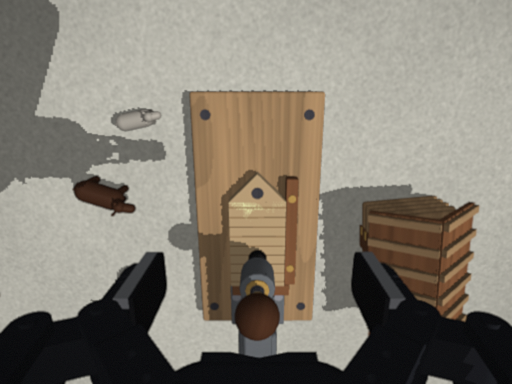

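```bash
python3 - <<'E'
import cv2
im=cv2.imread('pics/f.png')[255:330,210:310]
cv2.imwrite('pics/f_c2.png',cv2.resize(im,None,fx=7,fy=7,interpolation=2))
E
```

```text
(no output)
```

View pics/f_c2.png

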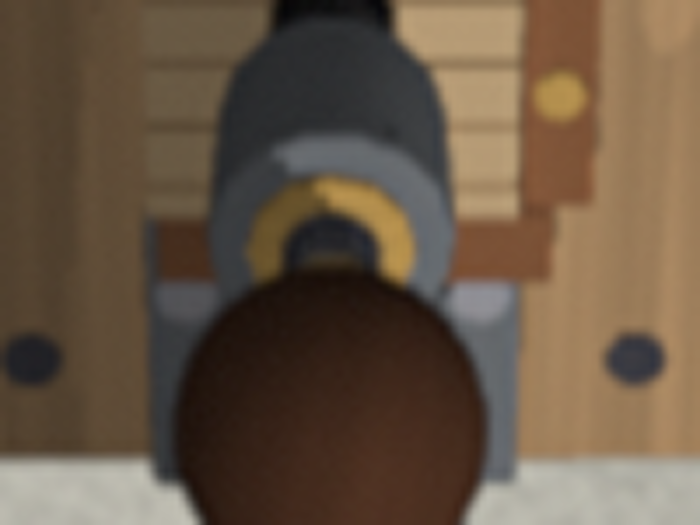

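The foot meets the stop with no gap, and the fence edge is flush, so the gable is home. Now I'll locate the ball and grasp it.

```bash
python3 - <<'E'
from h import *
d=np.load('f.npz');E=extr('wrist',d['p'],d['o'])
K,D,R,t=E
# ball silhouette centre: simulate sphere silhouette bounds for a hypothesised centre
from scipy.optimize import least_squares
def sil(c,rad=20):
    o=-R.T@t; v=c-o; L=np.linalg.norm(v); n=v/L
    a=np.cross(n,[0,1,0]);a/=np.linalg.norm(a);b=np.cross(n,a)
    cc=c-n*rad*rad/L; rr=rad*np.sqrt(1-(rad/L)**2); th=np.linspace(0,2*np.pi,180)
    return proj(cc+rr*(np.outer(np.cos(th),a)+np.outer(np.sin(th),b)),E)
m=np.array([210+178/7-.4,210+487/7-.4,255+275/7-.4])
def res(p):
    s=sil(np.array([p[0],p[1],153.5])); return [s[:,0].min()-m[0],s[:,0].max()-m[1],s[:,1].min()-m[2]]
s=least_squares(res,[646,-83]);print(s.x,s.fun,w2j(s.x))
E
```

```text
[648.44695393 -82.81461946] [-0.68858549  0.68910387  0.03527429] [2.13750001 0.3014309 ]
```

```bash
python3 - <<'E'
from h import *
O=[np.pi,0,JY+np.pi]
r.move_straight(j2w(0.5,0.2,210),v=250)
r.move_straight(j2w(0.5,0.2,132),v=120)
print(r.get_ft_force(),r.get_torque(),r.get_t())
r.gripper_to(30,33)
print(r.get_t(),r.get_width(),r.get_position(),r.get_ft_force(),r.get_torque(),r.get_joints()[5])
for n in('side','scene'): cv2.imwrite(f'pics/g_{n}.png',r.read_camera(n))
E
python3 - <<'E'
import cv2,numpy as np
a=cv2.imread('pics/g_side.png')[130:270,225:355];b=cv2.imread('pics/g_scene.png')[165:280,165:280]
cv2.imwrite('pics/gg.png',np.hstack([cv2.resize(a,(390,420),interpolation=2),cv2.resize(b,(405,420),interpolation=2)]))
E
```

```text
[0.30979692 0.54003978 0.25348858] [ 0.01646207  0.02350655 -0.00244937] 23.3667
23.8667 38.61013576393242 [647.31904739 -83.97106674 132.86426552] [-0.85120232 -2.03978638  4.52087531] [-0.48257942  0.09720046  0.05979013] -2.0526535896365172
```

View pics/gg.png

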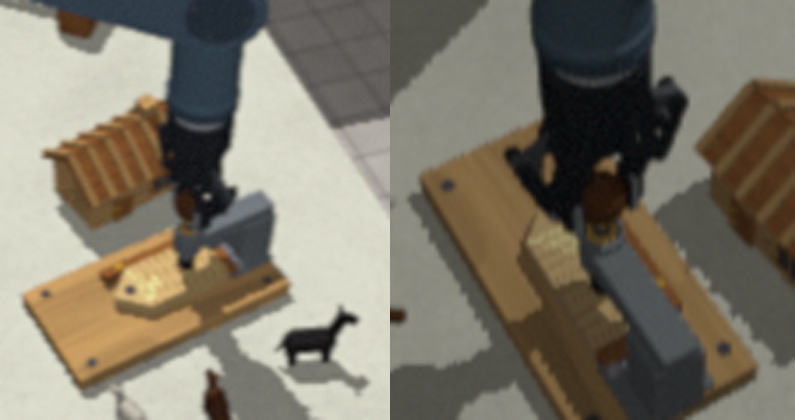

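The fingers hold the ball across its middle (width 38.6) and the boss is clear. I'll start turning clockwise, following the screw down.

```bash
cat >> h.py <<'E'
YAW0=JY+np.pi; Z0=132.
def turn(th,dz):
    r.move_pose(j2w(0.5,0.2,Z0-dz),[np.pi,0,YAW0-th])
    R=Rn.from_euler('xyz',r.get_ee_rot()).as_matrix()
    print(f"{th:.2f} t={r.get_t():.2f}",r.get_ft_force().round(1),r.get_torque().round(2),'jaw',R[:2,1].round(2),round(r.get_width(),1),round(r.get_joints()[5],2),round(r.get_position()[2],1))
E
python3 - <<'E'
from h import *
for th in (0.2,0.4,0.6,0.8,1.0): turn(th,2.2*th)
E
```

```text
0.20 t=24.27 [-1.5 -3.6  6.2] [-0.68  0.12 -0.21] jaw [0.02 1.  ] 38.4 -1.85 132.4
0.40 t=24.58 [-0.3 -4.4  4.9] [-0.78  0.12 -0.2 ] jaw [0.22 0.98] 38.2 -1.65 132.0
0.60 t=24.89 [-0.4 -4.5  4.7] [-0.8   0.19 -0.29] jaw [0.41 0.91] 38.2 -1.45 131.5
0.80 t=25.20 [-1.6 -4.8  6.5] [-0.84  0.22 -0.23] jaw [0.58 0.81] 38.3 -1.25 131.1
1.00 t=25.51 [-0.8 -5.1  5.3] [-0.84  0.31 -0.22] jaw [0.73 0.68] 38.3 -1.05 130.7
```

```bash
python3 - <<'E'
from h import *
for th in np.arange(1.25,3.3,0.25): turn(th,2.2*th)
E
```

```text
1.25 t=25.86 [-1.5 -5.5  6.3] [-0.93  0.41 -0.25] jaw [0.88 0.48] 38.2 -0.8 130.1
1.50 t=26.21 [-2.5 -5.8  5.9] [-0.93  0.51 -0.21] jaw [0.97 0.25] 38.5 -0.55 129.5
1.75 t=26.56 [-2.9 -6.3  6.8] [-0.94  0.57 -0.2 ] jaw [1. 0.] 38.3 -0.3 129.0
2.00 t=26.91 [-3.7 -6.1  6. ] [-0.91  0.7  -0.19] jaw [ 0.97 -0.24] 38.1 -0.05 128.4
2.25 t=27.26 [-4.9 -6.1  8.1] [-0.86  0.79 -0.16] jaw [ 0.88 -0.48] 38.5 0.2 128.0
2.50 t=27.61 [-5.6 -4.2  8.9] [-0.78  0.71 -0.12] jaw [ 0.73 -0.68] 38.1 0.45 127.6
2.75 t=27.96 [-0.8 -2.2  7. ] [-0.45  0.13 -0.03] jaw [ 0.54 -0.84] 38.3 0.7 127.1
3.00 t=28.31 [ 1.3 -2.6  5.9] [-0.38 -0.07  0.01] jaw [ 0.32 -0.95] 38.3 0.95 126.6
3.25 t=28.66 [ 2.  -2.2  5.4] [-0.63 -0.24 -0.11] jaw [ 0.07 -1.  ] 38.1 1.2 126.0
```

```bash
python3 - <<'E'
from h import *
print(r.get_effort().round(2))
for th in (3.5,3.75,4.0,4.25):
    turn(th,2.2*3.25); print(r.get_effort()[5].round(2))
for n in('side','scene'): cv2.imwrite(f'pics/i_{n}.png',r.read_camera(n))
E
python3 - <<'E'
import cv2,numpy as np
a=cv2.imread('pics/i_side.png')[130:270,225:355];b=cv2.imread('pics/i_scene.png')[165:280,165:280]
cv2.imwrite('pics/ii.png',np.hstack([cv2.resize(a,(390,420),interpolation=2),cv2.resize(b,(405,420),interpolation=2)]))
E
```

```text
[  2.09 -53.92 -23.99   0.87   0.88   0.12]
3.50 t=29.01 [ 2.  -4.5  3.6] [-0.78 -0.3   0.01] jaw [-0.17 -0.98] 38.4 1.45 125.7
0.19
3.75 t=29.36 [-0.5 -4.9  4.5] [-0.77  0.1   0.  ] jaw [-0.41 -0.91] 37.7 1.7 125.4
0.17
4.00 t=29.71 [-1.1 -6.2  3.2] [-0.78  0.17 -0.1 ] jaw [-0.62 -0.78] 38.4 1.95 125.1
0.09
4.25 t=30.06 [-1.7 -5.6  3. ] [-0.74  0.25 -0.01] jaw [-0.8  -0.61] 37.8 2.19 124.9
0.25
```

View pics/ii.png

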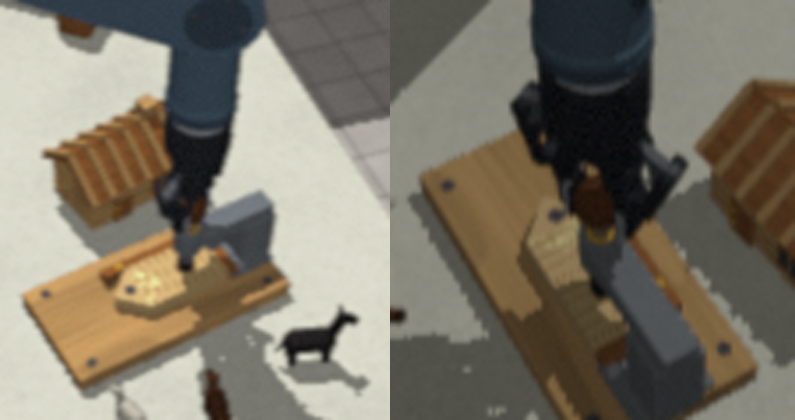

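Torque readings are ambiguous after 2.5 rad, which is probably the pinch slipping at its limit. I'll sample more carefully and use a slightly firmer but still safe pinch.

```bash
python3 - <<'E'
from h import *
def s(tag):
    a=[];e=[]
    for i in range(8): a.append(np.r_[r.get_ft_force(),r.get_torque()]);e.append(r.get_effort()[5]);r.hold(0.02)
    print(tag,r.get_t(),np.mean(a,0).round(2),np.std(a,0).round(2),np.round(np.mean(e),3),r.get_width())
s('rest')
turn(4.35,7.15); s('4.35')
r.gripper_to(30,37); s('37N')
turn(4.5,7.15); s('4.5')
turn(4.7,7.15); s('4.7')
E
```

```text
rest 30.2917 [-1.96 -4.92  3.41 -0.74  0.29  0.02] [0.7  0.45 0.74 0.03 0.02 0.02] 0.029 38.221045034104854
4.35 t=30.54 [-3.3 -4.1  3.9] [-0.62  0.45  0.02] jaw [-0.85 -0.52] 38.3 2.29 124.8
4.35 30.675 [-3.46 -4.15  3.72 -0.64  0.47  0.  ] [0.38 0.32 0.43 0.03 0.04 0.02] 0.088 38.43237899154829
37N 31.025 [-3.19 -4.11  3.71 -0.63  0.47  0.03] [0.45 0.34 0.48 0.04 0.02 0.03] 0.027 38.362394090809005
4.50 t=31.29 [-3.  -3.4  3. ] [-0.64  0.54 -0.05] jaw [-0.92 -0.39] 38.2 2.44 124.6
4.5 31.425 [-3.46 -4.07  3.08 -0.62  0.54 -0.03] [0.32 0.51 0.37 0.02 0.02 0.03] 0.055 38.37143756324813
4.70 t=31.73 [-2.6 -1.   2.8] [-0.17  0.51 -0.  ] jaw [-0.98 -0.2 ] 38.3 2.64 124.5
4.7 31.8667 [-3.52 -0.9   2.45 -0.18  0.54  0.09] [0.52 0.3  0.41 0.03 0.03 0.05] 0.115 38.03030456431459
```

```bash
python3 - <<'E'
from h import *
r.gripper_to(85)
print(r.get_ft_force(),r.get_torque())
r.move_straight(j2w(0.5,0.2,230),v=250)
r.move_pose(j2w(-110,0,250),[np.pi,0,JY+np.pi])
look('k'); print(r.get_t(),r.get_ft_force(),r.get_torque())
a=cv2.imread('pics/f.png')[160:350,210:310];b=cv2.imread('pics/k.png')[160:350,210:310]
cv2.imwrite('pics/k_c.png',cv2.resize(np.hstack([a,b]),None,fx=3.1,fy=3.1,interpolation=2))
print(np.load('f.npz')['p'],np.load('k.npz')['p'],np.load('f.npz')['o'],np.load('k.npz')['o'])
E
```

```text
[ 0.13978696  0.34153224 -0.61382357] [ 0.0168597   0.02930487 -0.03287549]
36.975 [0.79016541 0.07401295 0.30692354] [ 0.04651194  0.02825335 -0.00422689]
[ 538.44894936 -102.90286462  249.47987957] [ 538.26496203 -103.51495453  249.99328413] [ 3.1398068  -0.00463584 -2.95635214] [ 3.14157905e+00  5.15920126e-06 -2.95883815e+00]
```

View pics/k_c.png

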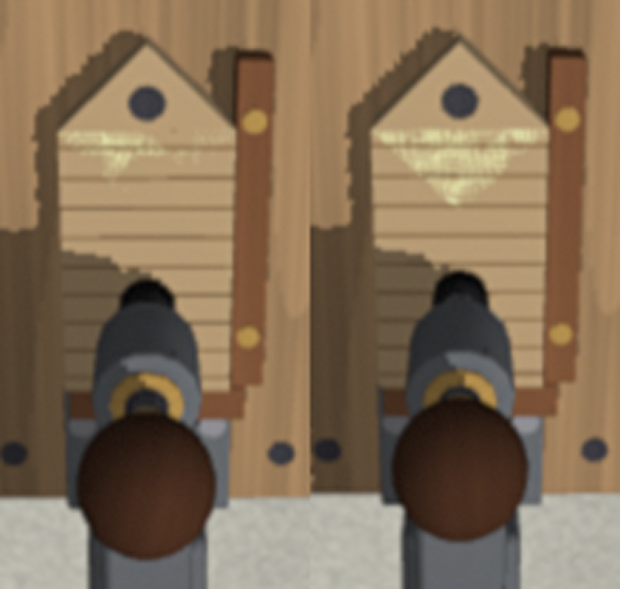

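The ball has dropped noticeably (centre row about 485 to 470 in the crop, while the fixed bolts shifted only about 3). The gable is still flush. I'll quantify the drop.

```bash
cat > ball.py <<'E'
from h import *
from scipy.optimize import least_squares
def seg(n,show=False):
    im=cv2.imread(f'pics/{n}.png'); x0,y0=215,280
    c=cv2.resize(im[y0:345,x0:300],None,fx=6,fy=6,interpolation=2)
    hsv=cv2.cvtColor(c,cv2.COLOR_BGR2HSV)
    # dark reddish
    b=c.astype(int); m=((b[...,2]-b[...,0]>12)&(b[...,2]<110)).astype(np.uint8)*255
    m=cv2.morphologyEx(m,cv2.MORPH_OPEN,np.ones((15,15)));
    cs=max(cv2.findContours(m,cv2.RETR_EXTERNAL,cv2.CHAIN_APPROX_NONE)[0],key=cv2.contourArea)
    cv2.drawContours(c,[cs],-1,(0,255,0),1); cv2.imwrite(f'pics/{n}_seg.png',c)
    e=cv2.fitEllipse(cv2.convexHull(cs)); return e[0][0]/6+x0-.42,e[0][1]/6+y0-.42,e[1][0]/6,e[1][1]/6
for n in('f','k'):
    print(n,seg(n)); d=np.load(n+'.npz');E=extr('wrist',d['p'],d['o'])
    for z in (154,152,150,148,146,144): print(z,proj([j2w(0,0,z)],E).round(1),end=' ')
    print()
    bl=proj([j2w(*q) for q in((-166,-51,24),(-166,51,24),(110,-75,24),(-95,33,40))],E);print(bl.round(1))
E
python3 ball.py; python3 -c "
import cv2,numpy as np
cv2.imwrite('pics/segs.png',cv2.resize(np.hstack([cv2.imread('pics/f_seg.png'),cv2.imread('pics/k_seg.png')]),None,fx=.75,fy=.75))"
```

```text
f (256.24745503743486, 311.4519736735026, 43.38658650716146, 60.03626505533854)
154 [[256.8 315.9]] 152 [[256.8 314.5]] 150 [[256.8 313. ]] 148 [[256.8 311.6]] 146 [[256.8 310.1]] 144 [[256.8 308.7]] 
[[211.2 113.1]
 [302.9 113.3]
 [202.1 321.5]
 [286.3 178.7]]
k (257.39134033203123, 308.4443798828125, 42.52843221028646, 53.891011555989586)
154 [[257.9 315. ]] 152 [[257.9 313.6]] 150 [[257.9 312.1]] 148 [[257.9 310.7]] 146 [[257.9 309.2]] 144 [[257.9 307.8]] 
[[211.9 112.5]
 [303.7 112.4]
 [203.4 320.3]
 [287.1 178. ]]
```

View pics/segs.png

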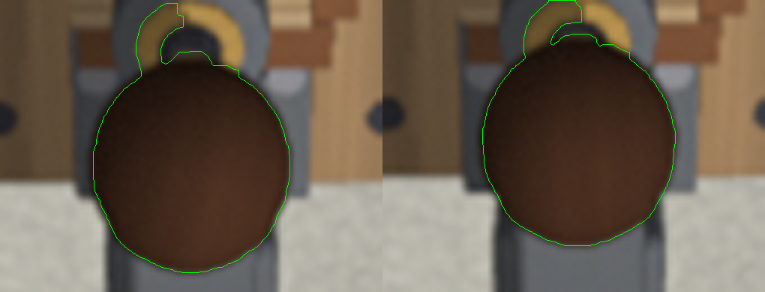

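Ball drop is about 6.5 mm, or roughly 3 rad turned out of the 4.7 commanded, so it slipped after tightening. I'll regrip with a 37 N pinch (about 78 N limit) and check that it no longer turns.

```bash
python3 - <<'E'
from h import *
import h
r.move_straight(j2w(0.5,-0.2,200),v=250)
r.move_straight(j2w(0.5,-0.2,127),v=120)
r.gripper_to(30,37)
def s(tag):
    print(tag,round(r.get_t(),2),r.get_ft_force().round(1),r.get_torque().round(3),r.get_effort()[5].round(2),round(r.get_width(),1),round(r.get_joints()[5],3))
s('grip'); r.hold(.1); s('grip')
for th in (0.05,0.1,0.2,0.3,0.45,0.6,0.8,1.0,1.2,1.4):
    r.move_pose(j2w(0.5,-0.2,127),[np.pi,0,YAW0-th]); s(th)
E
```

```text
grip 38.87 [-1.5 -1.7  4.3] [-0.239  0.142 -0.022] 0.01 38.0 -2.053
grip 38.97 [-0.7 -1.2  5.8] [-0.242  0.185  0.004] 0.01 38.2 -2.053
0.05 39.22 [-0.9 -2.1  5.9] [-0.305  0.148  0.087] 0.16 38.0 -2.003
0.1 39.47 [-0.8 -2.5  5.2] [-0.332  0.166  0.129] 0.23 38.2 -1.953
0.2 39.72 [ 0.4 -2.9  5. ] [-0.515 -0.155  0.003] 0.36 38.2 -1.856
0.3 39.97 [ 4.1 -4.5  3.7] [-0.676 -0.404 -0.137] 0.3 38.3 -1.757
0.45 40.23 [ 1.4 -4.8  4.3] [-0.743 -0.216 -0.05 ] 0.29 37.6 -1.609
0.6 40.5 [-0.9 -5.   4.3] [-0.678  0.036 -0.014] 0.22 38.2 -1.46
0.8 40.81 [ 0.5 -5.5  3.8] [-0.859  0.012 -0.003] 0.26 38.3 -1.26
1.0 41.12 [-2.4 -4.3  4. ] [-0.612  0.296  0.036] 0.4 38.0 -1.061
1.2 41.42 [-3.3 -3.7  2.1] [-0.484  0.427 -0.027] 0.24 38.3 -0.861
1.4 41.73 [-2.8 -1.6  1.8] [-0.261  0.512 -0.296] 0.06 38.4 -0.66
```

```bash
python3 - <<'E'
from h import *
r.gripper_to(85)
r.move_straight(j2w(0.5,-0.2,230),v=250)
r.move_pose(j2w(-110,0,250),[np.pi,0,JY+np.pi])
r.hold(0.3)
look('m'); cv2.imwrite('pics/m_side.png',r.read_camera('side')); cv2.imwrite('pics/m_scene.png',r.read_camera('scene'));print(r.get_t())
a=cv2.imread('pics/k.png')[160:350,210:310];b=cv2.imread('pics/m.png')[160:350,210:310]
cv2.imwrite('pics/m_c.png',cv2.resize(np.hstack([a,b]),None,fx=3.1,fy=3.1,interpolation=2))
E
sed -i "s/('f','k')/('f','k','m')/" ball.py; python3 ball.py | grep -A1 "^[fkm]"
python3 - <<'E'
import cv2,numpy as np
for n in 'fkm':
    c=cv2.imread(f'pics/{n}_seg.png')
    ys,xs=np.where((c==(0,255,0)).all(2)); print(n,'bottom',ys.max()/6,'L/R',xs.min()/6,xs.max()/6)
E
```

```text
44.6083
f (256.24745503743486, 311.4519736735026, 43.38658650716146, 60.03626505533854)
154 [[256.8 315.9]] 152 [[256.8 314.5]] 150 [[256.8 313. ]] 148 [[256.8 311.6]] 146 [[256.8 310.1]] 144 [[256.8 308.7]] 
--
k (257.39134033203123, 308.4443798828125, 42.52843221028646, 53.891011555989586)
154 [[257.9 315. ]] 152 [[257.9 313.6]] 150 [[257.9 312.1]] 148 [[257.9 310.7]] 146 [[257.9 309.2]] 144 [[257.9 307.8]] 
--
m (257.5101350911458, 308.40432810465495, 42.564318339029946, 54.102783203125)
154 [[257.9 315.1]] 152 [[257.9 313.6]] 150 [[257.9 312.2]] 148 [[257.9 310.7]] 146 [[257.9 309.3]] 144 [[257.9 307.9]] 
f bottom 60.5 L/R 20.666666666666668 64.33333333333333
k bottom 54.5 L/R 22.166666666666668 65.0
m bottom 54.5 L/R 22.0 64.83333333333333
```

View pics/m_c.png

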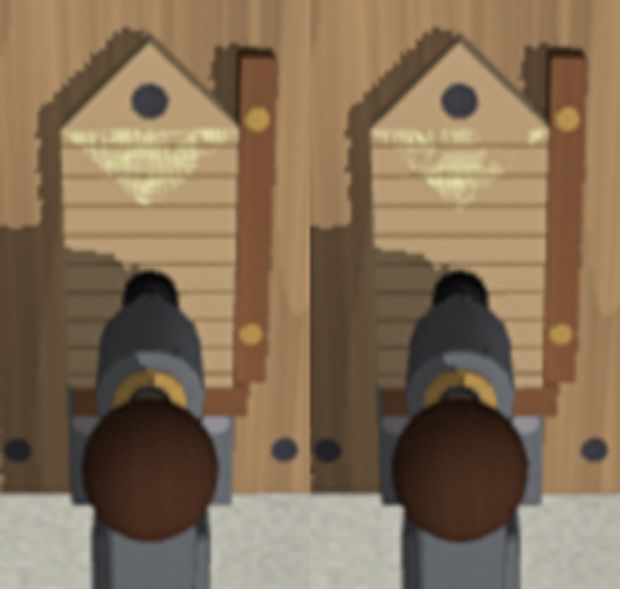

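View pics/m_scene.png

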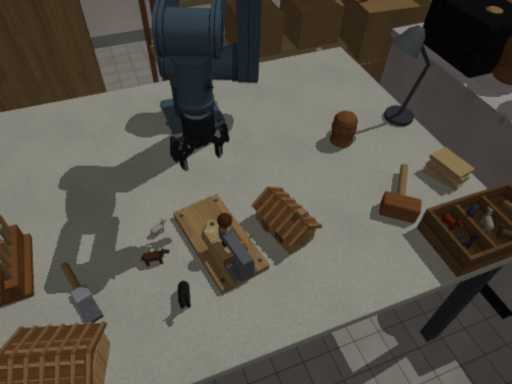

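After 1.4 rad more at 37 N the ball had not dropped (bottom row 54.5 px both times). So the screw is tight at the slip limit. The gable is flush, the bystanders are in place and the hand is clear, so I'm handing in.

```bash
python3 -c "
from rig import r
r.job_done(); print(r.get_t(), r.get_ft_force())"
```

```text
the job is handed in; nothing more can be done
the job is handed in; nothing more can be done
```

The gable wall is home in the jig and clamped, and I handed the job in at about 45 s. No verdict is reported, and I could not measure the force under the nose directly.

- **Sliding it home:** I pushed the wall against the side fence with two fingertips, stopping on a 4 N force change. I then pushed it to the end stop on its right roof slope, stopping on 5 N. The last wrist picture shows it flush with both, and I measured it within about 1 mm of home.
- **Tightening:** I turned the knob clockwise with a 33 N pinch, raised to 37 N for the last part. It dropped about 6.5 mm, so roughly 3 of the 4.7 rad went into the screw and the rest slipped. I then gripped it again at 37 N and turned 1.4 rad more. The knob did not drop any further. By the stated slip figures that puts about 60–80 N under the nose.
- **A reading that disagreed:** the wrist torque about the vertical fell to about zero while the knob was slipping, where I expected about 0.25–0.3 N m. I relied on the unchanged ball height and the last joint's torque (0.3–0.4 N m) instead.
- **Final state:** the knob is released and the hand is clear of the jig. In the scene picture the animals, cottage and other things look to be where they started. I checked that by eye, not by measurement.

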